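# Turn the compressor flywheel just past top dead centre

### The job

On the bench stands a compressor pump with a spoked steel flywheel on top. By its upright handle, turn the flywheel counter-clockwise (seen from above) through the compression: the resistance rises, peaks and is gone as the handle comes over the finned cylinder. Stop just past that point, with the handle about 15 degrees (5 to 25) beyond the cylinder's centre line; do not run on more than an eighth of a turn past it, and let go; leave the wooden turntable with its similar peg as it stands.

Things in the scene. Friction and masses are not known exactly. Their poses are not given: they have to be found in the camera images.
- pump: Bolted-down compressor pump, on the left or right half of the bench: grey round crankcase 104 mm across on a 140 x 150 mm plate, one finned aluminium cylinder lying level, its end 215 mm from the shaft, top 91 mm above the bench. Origin: on the flywheel's vertical axis, at bench level. +x points outward along the cylinder's centre line; +z up.
- flywheel (a joint): Flywheel angle, rad, growing counter-clockwise from above; 0: handle over the cylinder's centre line. Starts at -1.65 to -1.1; stops at -1.9 and 1.6. Friction of 0.24 N m (3.4 N at the handle) holds it where it is left, even past the peak. Trapped air adds resistance from about -1.57 on, most (0.2 N m) at about -0.79, none at 0; beyond 0 it helps the turn by at most 0.2 N m.
- handle (a point): Middle of the flywheel's handle: an upright round wooden grip fixed to the wheel, 18 mm thick, 50 mm tall (122 to 172 mm above the bench), 70 mm from the wheel's axis; this point is 147 mm above the bench. The flywheel is a dark steel spoked wheel lying flat on top of the pump, 180 mm across, rim top 122 mm and hub nut 130 mm above the bench.
- turntable_peg (a point): Not to be moved. Middle of the upright wooden peg (18 mm thick, 80 to 125 mm above the bench) of a finishing turntable on the other half of the bench: a plain wooden disc 220 mm across, top 80 mm above the bench, that turns easily; peg 92 mm from its axis. A tapered wooden box 126 mm tall stands at its middle.

How it is judged:
By the outcome, as a careful person would: the job done as asked, in the order asked, and still so for the second after the job is handed in, with the robot touching nothing.
It also fails if it takes over 32 s, if anything falls off the work surface, if the arm or the gripper's body presses on something with over 40 N, if the wrist force passes 120 N, or if a joint passes its speed limit or range.

### The arm

A 6-joint arm with a two-finger parallel gripper is mounted at the origin on the work surface. World frame = base frame: x ahead of the robot, y to its left, z up, the work surface at z = 0. Lengths are in m, angles in rad, forces in N, time in s.
With the tool pointing down it reaches from about 0.35 to 0.775 m from the base axis. Payload 7.3 kg.
Tool frame: the origin (TCP) lies at the very end of the fingers, on their centre line; the grasp point (between the pads) lies 19 mm behind it; z points along the fingers, y is the line along which they close (so a half turn about z gives the same grasp; the last joint's range is limited). The gripper opens to 92 mm and grips with 3 to 60 N. Pads are 19 mm wide; open, the fingers measure 130 mm over their backs; the gripper's body (75 mm by 190 mm) begins 47 mm behind the grasp point.
Start: joints at [1.07, 0.342, 1.524, -0, 1.275, -0.146], TCP at [0.182, 0.492, 0.227] pointing down, gripper open.
Joint ranges: [-2.53, 2.53], [-0.77, 2.02], [0.04, 2.7], [-1, 4.14], [0.28, 2.66], [-3.11, 3.11]. Speed limits (rad/s): [2.57, 2.57, 3.14, 3.14, 3.14, 3.14].

### API

Orientations are given as a unit quaternion [x, y, z, w].
In Python, from station import bot, vision gives the robot as it stands. Calls block until the motion is done:
- bot.move_to(position, orientation): joint-space move of the TCP to a pose.
- bot.movel(position, frame=None, speed=0.15): straight line of the TCP; frame=None keeps the orientation; speed is the mean speed in m/s.
- bot.move_joints(angles): joint-space move.
- bot.grip(opening): finger opening in m; the grip force is fixed at half the most; returns when the fingers have stopped.
- bot.pause(seconds).
- bot.ik(position, orientation): joint angles nearest the present ones, or None.
- bot.sense(): the state.
- vision.read_camera(name): name is "scene" or "top"; returns (picture, depth): 400x640x3 uint8, blue, green, red; 400x640 float32, m along the optical axis (not along the pixel's ray), 0 where there is no reading.
- vision.get_calibration(name): a dict with "intrinsics" (3x3 intrinsics, pixels), "k1" (the pictures are not rectified: a ray, as slopes to the right and down, at radius r is drawn at 1 + k1 r^2 times it, then the intrinsics apply), "xyz" and "attitude" of the camera in the world. Camera axes: x right, y up, looking along -z (the intrinsics and any distortion apply to the point x, -y, -z); pixel columns grow to the right and rows downward; lengths in m; the calibration is good to about 2 mm. A picture is of the moment at which its call begins. get_calibration takes no time and is no camera call.
A pose or a line that the arm cannot do raises bot.Unreachable and nothing moves.
- bot.finish_job(): hands the job in; it is judged then, once.
The state is a dict: "time": time; "q": joint angles; "joint_vel": joint speeds; "tau": joint torques, N m; "tool_pos": TCP position; "tcp_rot": TCP orientation; "contact_force": force on the tool from outside, world axes, zero at the start; "wrist_torque": the same for the moment, N m; "opening": finger opening in m; "grip_force": force on a finger pad.
Only numpy, scipy, OpenCV 4.12 (cv2) and the standard library are available. Lean on these libraries where they do the work, as an engineer would, in place of code of your own. Each camera call takes 0.05 s, during which the arm holds its last target. There are 200 camera calls.

## Working session

There is one attempt and no reset: what is moved stays moved. The work goes in short steps, each a Python script; the robot and the scene stay as the last script left them, time stands still between calls to the robot, and variables do not carry over. Pictures are saved under pics/ and viewed, at most 10 in all, crops included, and the job is handed in when it is done.

```bash
ls; mkdir -p pics; python3 - <<'E'
from station import bot, vision
import cv2, numpy as np
for n in ["top","scene"]:
    p,d=vision.read_camera(n); cv2.imwrite(f"pics/{n}0.png",p); np.save(f"{n}0.npy",d)
    print(n,vision.get_calibration(n))
s=bot.sense(); print(s['time'],s['tcp_rot'])
E
```

```text
pics
top {'intrinsics': array([[369.39633897,   0.        , 320.40340652],
       [  0.        , 369.39633897, 199.73903121],
       [  0.        ,   0.        ,   1.        ]]), 'k1': -0.06892103338478699, 'xyz': array([ 0.41840656, -0.0127917 ,  0.82282752]), 'attitude': array([-0.07106942,  0.07161845,  0.70880774, -0.69814864])}
scene {'intrinsics': array([[488.30942364,   0.        , 322.03994449],
       [  0.        , 488.30942364, 202.40392043],
       [  0.        ,   0.        ,   1.        ]]), 'k1': -0.13062566133326353, 'xyz': array([1.02653243, 0.43252256, 0.92995336]), 'attitude': array([0.12983619, 0.29212664, 0.86371566, 0.389615  ])}
0.1 [ 1.76472458e-01  9.84305335e-01 -6.56552015e-04 -2.17345128e-04]
```

View pics/top0.png

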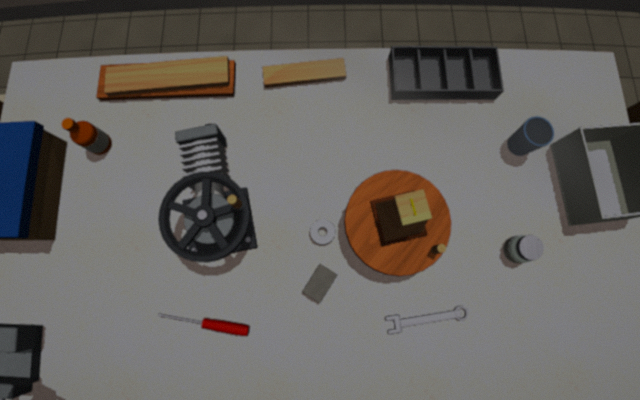

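View pics/scene0.png

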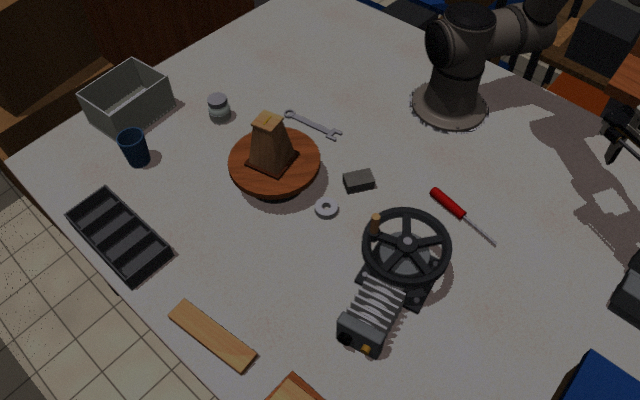

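The top view shows the flywheel hub at about (204,215), the handle top at about (232,199) and the cylinder head at about (200,132). The turntable is at (398,222) with its peg at (438,250).

```bash
cat > h.py <<'E'
import numpy as np, cv2
from scipy.spatial.transform import Rotation as R
from station import bot, vision
def world(name,uv,z=None,depth=None):
    c=vision.get_calibration(name);K=c["intrinsics"]
    s=cv2.undistortPoints(np.array([[uv]],float),K,np.array([c["k1"],0,0,0]))[0,0] 
    # given model: drawn = (1+k1 r^2)*ray, same as OpenCV's
    d=R.from_quat(c["attitude"]).apply([s[0],-s[1],-1.0]); o=np.array(c["xyz"])
    return o+d*(depth if depth else (z-o[2])/d[2])
E
python3 - <<'E'
from h import *
p=cv2.imread("pics/top0.png")
cv2.imwrite("pics/crop1.png",cv2.resize(p[115:275,140:270],None,fx=4.5,fy=3.7*4.5/4.5 if 0 else 3.7,interpolation=cv2.INTER_CUBIC) if 0 else cv2.resize(p[120:268,145:265],None,fx=4,fy=4,interpolation=cv2.INTER_CUBIC))
d=np.load("top0.npy")
# rim by height map
pts=[]
for v in range(110,290):
  for u in range(130,280):
    if d[v,u]>0:
      w=world("top",(u,v),depth=d[v,u]); pts.append((u,v,*w))
pts=np.array(pts)
r=pts[(pts[:,4]>.112)&(pts[:,4]<.130)]
print(len(r), r[:,2:4].min(0),r[:,2:4].max(0))
c=(r[:,2:4].min(0)+r[:,2:4].max(0))/2
h=pts[pts[:,4]>.15]; print("handle",len(h),h[:,2:].mean(0),"c",c)
m=pts[(pts[:,4]>.08)&(pts[:,4]<.098)&(pts[:,2]>c[0]+.11)]
hd=cv2.minAreaRect(m[:,2:4].astype(np.float32)); print("cyl",len(m),hd)
E
```

```text
Traceback (most recent call last):
  File "h.py", line 5, in world
    c=vision.get_calibration(name);K=c["intrinsics"]
ValueError: time passes only in moves, steps and waits
```

View pics/crop1.png

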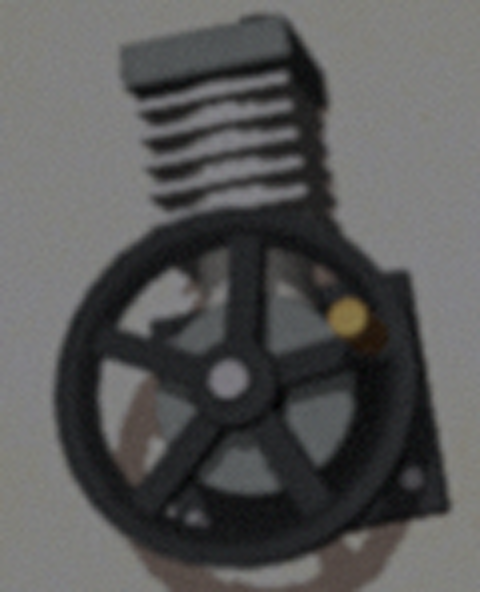

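The crop (4x, offset 145,120) shows the hub nut at (202,214.8), the handle top at (232,199.2), and the head's top outer edge running from (175.5,131.5) to (216,125).

```bash
sed -i 's/^def world/CAL={n:vision.get_calibration(n) for n in ("top","scene")}\ndef world/; s/c=vision.get_calibration(name);/c=CAL[name];/' h.py
python3 - <<'E'
from h import *
d=np.load("top0.npy")
pts=np.array([(u,v,*world("top",(u,v),depth=d[v,u])) for v in range(110,290) for u in range(130,270) if d[v,u]>0])
r=pts[(pts[:,4]>.112)&(pts[:,4]<.130)]
print(len(r), r[:,2:4].min(0),r[:,2:4].max(0))
h=pts[pts[:,4]>.16]; print("handle",len(h),h[:,2:].mean(0))
m=pts[(pts[:,4]>.082)&(pts[:,4]<.098)&(pts[:,2]>.52)]
print("cyl",len(m),cv2.minAreaRect(m[:,2:4].astype(np.float32)))
hub=world("top",(202,214.8),.130);ha=world("top",(232,199.2),.172)
print("hub",hub,"handle",ha,np.linalg.norm((ha-hub)[:2]))
for c in ((175.5,131.5),(216,125),(177,142),(219.5,135)): print(world("top",c,.091))
E
```

```text
3845 [0.44711521 0.12525181] [0.62437297 0.30319671]
handle 88 [0.55532977 0.14565048 0.17073727]
cyl 1707 ((0.6236787438392639, 0.2272520810365677), (0.22420012950897217, 0.10244768857955933), 8.989350318908691)
hub [0.53442444 0.21250924 0.13      ] handle [0.55520142 0.14535588 0.172     ] 0.07029407361683108
[0.7215746  0.29216154 0.091     ]
[0.73417413 0.20530507 0.091     ]
[0.69775434 0.2871577  0.091     ]
[0.7113278  0.19670148 0.091     ]
```

```bash
cat >> h.py <<'E'
C=np.array([.5352,.2135]); CYL=np.radians(9.5); Z=.136
def pose(th,flip,z=Z,r=.070):
    a=CYL+th
    return [*(C+r*np.array([np.cos(a),np.sin(a)])),z],(R.from_euler('z',a+flip)*R.from_euler('x',np.pi)).as_quat()
E
python3 - <<'E'
from h import *
for f in (0,np.pi):
  for th in (-1.45,-.6,.26):
    for z in (Z,.24):
      q=bot.ik(*pose(th,f,z)); print(f>0,th,z,None if q is None else np.round(q,2))
E
```

```text
False -1.45 0.136 [ 0.12  0.51  1.51 -0.    1.11  2.98]
False -1.45 0.24 [ 0.12  0.42  1.36 -0.    1.36  2.98]
False -0.6 0.136 [ 0.18  0.6   1.35 -0.    1.19  2.18]
False -0.6 0.24 [ 0.18  0.52  1.2  -0.    1.42  2.18]
False 0.26 0.136 [ 0.27  0.64  1.29 -0.    1.22  1.41]
False 0.26 0.24 [ 0.27  0.56  1.13 -0.    1.45  1.41]
True -1.45 0.136 [ 0.12  0.51  1.51 -0.    1.11 -0.16]
True -1.45 0.24 [ 0.12  0.42  1.36  0.    1.36 -0.16]
True -0.6 0.136 [ 0.18  0.6   1.35  0.    1.19 -0.96]
True -0.6 0.24 [ 0.18  0.52  1.2   0.    1.42 -0.96]
True 0.26 0.136 [ 0.27  0.64  1.29  0.    1.22 -1.73]
True 0.26 0.24 [ 0.27  0.56  1.13  0.    1.45 -1.73]
```

```bash
python3 - <<'E'
from h import *
ha=np.array([.5553,.1455]); th=np.arctan2(*(ha-C)[::-1])-CYL; print("th0",th)
bot.move_to(*pose(th,np.pi,.24))
p,q=pose(th,np.pi)
bot.grip(.06)
bot.movel(p,speed=.12); bot.grip(0.0)
s=bot.sense(); print(s['time'],s['opening'],s['grip_force'],s['contact_force'],s['tool_pos'])
im,_=vision.read_camera("scene"); cv2.imwrite("pics/grip.png",cv2.resize(im[150:350,300:500],None,fx=3,fy=3))
E
```

```text
th0 -1.449198200258416
4.425 0.017364099830596273 29.999513626098633 [-2.06188539 -0.68893328  1.78400706] [0.55474593 0.14627945 0.13600022]
```

View pics/grip.png

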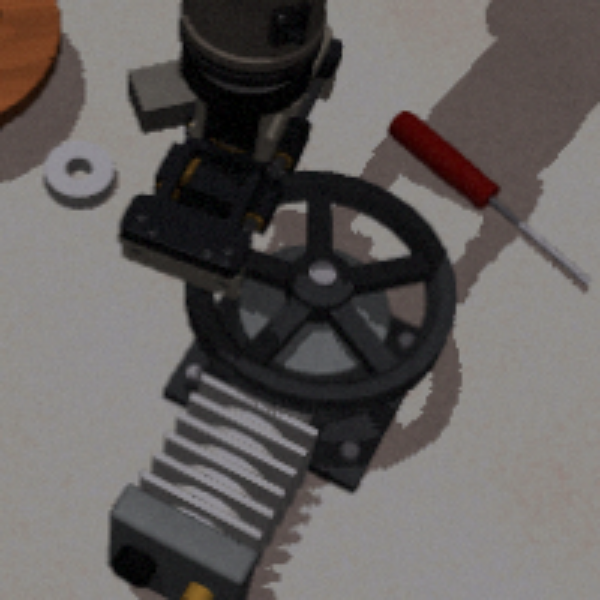

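The handle is gripped: it sits between the fingers at about (235,260) in the crop, and the opening is 17 mm. Now I'll turn the wheel along its arc.

```bash
python3 - <<'E'
from h import *
for th in np.linspace(-1.449,np.radians(15),15)[1:]:
    p,q=pose(th,np.pi); bot.movel(p,q,speed=.05)
    s=bot.sense(); f=s['contact_force']; a=CYL+th
    print(round(th,2),round(s['time'],2),"rad %.1f tan %.1f z %.1f tz %.2f"%(f[0]*np.cos(a)+f[1]*np.sin(a),-f[0]*np.sin(a)+f[1]*np.cos(a),f[2],s['wrist_torque'][2]),round(s['opening'],4))
    if np.linalg.norm(f)>35: print("STOP"); break
im,_=vision.read_camera("scene"); cv2.imwrite("pics/turned.png",cv2.resize(im[150:350,300:500],None,fx=3,fy=3))
E
```

```text
-1.33 4.8 rad -1.5 tan -0.7 z 0.6 tz 0.15 0.0177
-1.2 5.12 rad -2.9 tan -0.3 z 1.3 tz 0.13 0.0173
-1.08 5.45 rad -4.2 tan -0.3 z 2.1 tz 0.08 0.0176
-0.96 5.78 rad -5.1 tan 0.6 z 3.2 tz 0.06 0.0174
-0.84 6.1 rad -7.6 tan -0.2 z 2.8 tz 0.01 0.0175
-0.72 6.42 rad -7.2 tan 1.1 z 3.0 tz 0.01 0.0176
-0.59 6.75 rad -7.2 tan 0.4 z 3.8 tz 0.00 0.0174
-0.47 7.08 rad -8.6 tan 0.9 z 3.9 tz -0.04 0.0169
-0.35 7.4 rad -7.9 tan 2.5 z 3.9 tz -0.02 0.0176
-0.23 7.72 rad -8.1 tan 2.4 z 4.5 tz -0.02 0.0175
-0.1 8.05 rad -8.1 tan 2.2 z 4.7 tz 0.00 0.0174
0.02 8.38 rad -9.0 tan 3.4 z 5.0 tz 0.02 0.0172
0.14 8.7 rad -7.7 tan 4.4 z 3.7 tz 0.01 0.0171
0.26 9.03 rad -8.4 tan 6.0 z 5.8 tz -0.01 0.0175
```

View pics/turned.png

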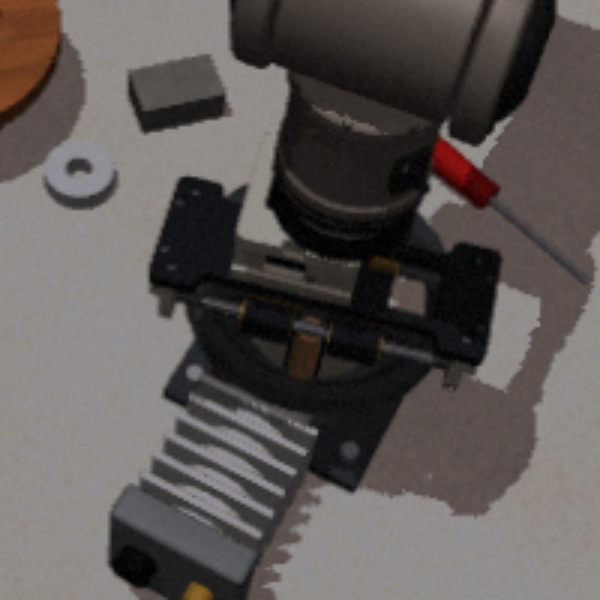

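The handle now stands past the cylinder line, at about (305,350) in the crop. I'll release it, lift, move clear and check with the top camera.

```bash
python3 - <<'E'
from h import *
bot.grip(.055)
s=bot.sense(); p=list(s['tool_pos']); p[2]=.26; bot.movel(p,speed=.12)
bot.move_joints([1.07,0.342,1.524,0,1.275,-0.146])
im,d=vision.read_camera("top"); cv2.imwrite("pics/end.png",cv2.resize(im[120:268,145:265],None,fx=4,fy=4,interpolation=cv2.INTER_CUBIC))
P=np.array([world("top",(u,v),depth=d[v,u]) for v in range(150,270) for u in range(150,260) if d[v,u]>0])
h=P[(P[:,2]>.16)&(P[:,2]<.185)]; m=np.median(h,0); print(len(h),m,"deg",np.degrees(np.arctan2(*(m[:2]-C)[::-1])-CYL),bot.sense()['time'],bot.sense()['contact_force'])
E
```

```text
83 [0.59806104 0.24079205 0.17176799] deg 13.96879048441029 12.875 [-0.49635891  0.55222215  0.61369422]
```

View pics/end.png

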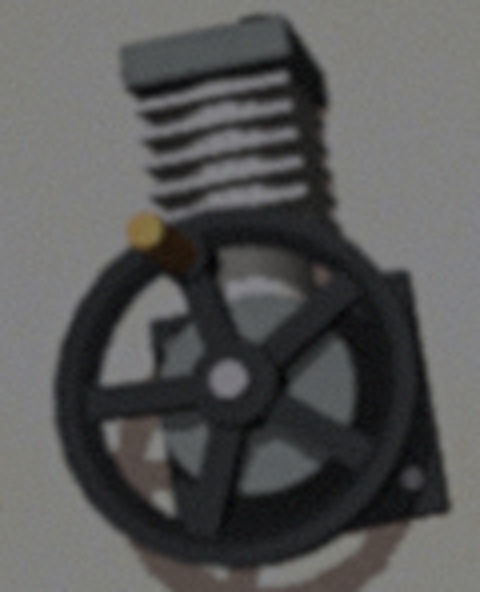

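The handle top is at (145,232) in the crop, about 14° past the cylinder line. The wheel is free and the arm is clear.

```bash
python3 -c "
from station import bot
print(bot.finish_job())"
```

```text
the job is handed in; nothing more can be done
None
```

I turned the flywheel counter-clockwise through the compression and let go of the handle about 14° past the cylinder's centre line by the top camera; the arm kept well clear of the turntable, and I handed the job in at about 13 s.

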